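# Hang the scrub brush on the hook beside the squeegee

### The arm

A 6-joint arm with a two-finger parallel gripper is mounted at the origin on the work surface. World frame = base frame: x ahead of the robot, y to its left, z up, the work surface at z = 0. Lengths are in m, angles in degrees, forces in N, time in s.
With the tool pointing down it reaches from about 0.4 to 0.925 m from the base axis. Payload 3.4 kg.
Tool frame: the origin (TCP) lies between the finger pads; the fingertips stand 11 mm ahead of it and the grasp point (between the pads) lies 8 mm behind it; x points along the fingers, y is the direction in which the jaws open and shut, and the axes are right-handed (so a half turn about x gives the same grasp; the last joint's range is limited). The gripper opens to 85 mm and grips with 20 to 120 N. Pads are 22 mm wide; open, the fingers measure 114 mm over their backs; the gripper's body (76 mm by 85 mm) begins 54 mm behind the grasp point. The pads swing forward as they close: fully open they stand 13 mm farther back than shut.
Start: joints at [68.44, 17.578, 86.31, -0, 76.112, -4.211], TCP at [0.171, 0.549, 0.242] pointing down, gripper open.
Joint ranges: [-179.03, 179.03], [-60, 130.46], [8.19, 133.38], [-81.62, 261.62], [5.75, 156.47], [-153.77, 153.77]. Speed limits (degrees/s): [147.25, 147.25, 180, 180, 180, 180].

### API

Orientations are given as [roll, pitch, yaw] about the fixed x, y, z axes, in that order (R = Rz(yaw) Ry(pitch) Rx(roll)).
In Python, from rig import * gives the robot as it stands.
- The arm moves only by the tool arm_command, never from a script. Its argument "plan" is a list of rows, each a list of 7 numbers: the turn, a rotation vector about the tool's x, y, z scaled (see below), then the shift along the tool's x, y, z scaled (see below), then the closure in counts, from 0 (fully open) to 255 (shut). In form: [[rx, ry, rz, dx, dy, dz, jaw], ...]. A call has 1 to 10 rows; each row shifts and turns the commanded pose from where the row before left it, along the tool's axes as they then stand; what a row does not reach is not made up. The controller multiplies each number of a shift by 2.5 cm and each number of a turn by 0.1 rad. A row lasts 1/12 s, in which the tool goes at most 41.7 mm and 7.16 degrees, less where a joint would pass 70% of its speed; a pose out of reach is approached as far as the arm can. A call with a number of a shift or a turn outside -1 to 1 is refused whole. A call with a gripper value outside its range is refused whole. The fingers move at their own pace and stop on an object; "grip_force" is the grip in N (left out, the last holds). Time passes only in rows, so rows that do not move let the fingers close. It gives the time, the measured TCP pose, the force and the opening at its end, in the units of the state.
- observe(): the state, without advancing time (a new reading comes with each control period).
- capture(name): name is "side" or "top" or "wrist"; returns a dict with "img" (400x640x3 uint8, blue, green, red), "K" (3x3 intrinsics, pixels), "origin" and "rotation" of the camera in the world. Camera axes: x right, y up, looking along -z (the intrinsics and any distortion apply to the point x, -y, -z); pixel columns grow to the right and rows downward; lengths in m; the calibration is good to about 2 mm. A picture is of the moment at which its call begins. There is no depth.
- hand_in(): hands the job in, once; it reports no verdict.
The state is a dict: "time": time; "joints": joint angles; "joint_velocities": joint speeds; "tau": joint torques, N m; "position": TCP position; "ee_rot": TCP orientation; "ft_force": force on the tool from outside, world axes, zero at the start; "moment": the same for the moment, N m; "finger_gap": opening from 0.0 (shut) to 1.0 (fully open).
Only numpy, scipy, OpenCV 4.12 (cv2) and the standard library are available. Lean on these libraries where they do the work, as an engineer would, in place of code of your own. Each camera call takes 0.05 s, during which the arm holds its last target.

### The job

Pick up the scrub brush standing on the shelf and hang it by its loop on the steel hook where the squeegee already hangs. With the brush, gently but firmly push the squeegee back along the rod until it is snug against the rubber stop and presses on it, then let go so that both hang side by side, loop touching loop. Do not lean hard on the hook, the squeegee must stay hung, and leave the other things on the shelf as they are.

Things in the scene. Friction and masses are not known exactly. Their poses are not given: they have to be found in the camera images.
- hook: Grey stainless steel hook on a fixed stand. Origin on the shelf surface below the rod's root, z up. A round rod, 8 mm diameter, runs level along -x from x = 0 (front of a plate 40 mm wide, 50 high) to x = -190 mm, its axis at y = 0, z = 220 mm; there it bends up: the tip ends at x = -200 mm, its highest point 14 mm above the rod's axis. Post 22 mm thick, 250 high, and 110 mm square foot at x = -25 to 85 mm.
- hook_root (a point): Point on the rod's axis at the plate. In front of it a black rubber stop, 30 mm diameter, is fixed on the rod; its front face is 20 to 58 mm along -x from here, different each time, not reported. It gives about 1 mm per 3 N, 8 mm at most. Push with about 9 to 14 N (the brush's own rubbing may take 3 N of it): under 4 N on the squeegee is not snug, over 20 N is too much, as is over 20 N of brush on hook.
- hook_tip (a point): Point on the rod's axis where the upturned tip begins, 190 mm along -x from the root (axes as hook). A loop pressed down on the rod while it is pushed along rubs hard and takes up the push: carry its weight while pushing.
- brush: Yellow plastic scrub brush standing on its white bristles, 211 mm high, 0.14 to 0.28 kg; alike after a half turn about z. Origin at the centre of its underside, z up. Bristle block 34 (x) by 104 mm (y) up to z = 44; stem of 20 mm diameter up to z = 115; closed hanging loop from z = 115 to 153; above it a grip tab, 26 (x) by 20 mm (y), from z = 155 to 211, to be pinched from above across y.
- brush_loop (a point): Where the rod's axis lies when the brush hangs: on the brush's axis at z = 144 mm, mid-length of the loop. The loop is a tunnel open along x, 38 mm long, 30 mm wide outside. Its opening is 22 mm wide, from a floor at z = 119 mm to an inverted-V roof, apex at z = 149, 141 at the side walls: 25 mm free below this point, 5 above. Axes as brush.
- squeegee: Window squeegee hanging on the rod, 0.11 to 0.23 kg: a grey loop of the same size and shape but with no tab, 20 mm stem, and at the bottom a steel and rubber blade 160 mm wide, 18 deep. Origin at the centre of its underside, x along the rod, z up. Top of the loop at z = 168 mm. It slides along the rod with 1 to 3 N of friction and starts 10 mm or more in front of the rubber stop.
- squeegee_loop (a point): Where the rod's axis lies in the squeegee's loop as it hangs, mid-length of the 38 mm loop, at z = 159 mm of the squeegee. When the two loops touch, the two loop points are 38 mm apart. It starts 90 to 110 mm along -x from the rod's root.
- peg_basket: Blue plastic basket with clothes pegs, 150 by 200 mm, 75 mm high, a bystander. Origin at the centre of its underside.
- detergent: Closed green detergent bottle, 80 mm diameter, 220 mm high, a bystander. Origin at the centre of its underside.
- bleach: Closed white bottle, 70 mm diameter, 170 mm high, a bystander. Origin at the centre of its underside.
- soap_dish: White soap dish with a bar of soap, 85 by 120 mm, 28 mm high, a bystander. Origin at the centre of its underside.
Not all that is in view belongs to the job. Several things look just like the brush: the one meant starts nearest to the robot's base. There is more than one size of the squeegee; the job needs the smaller.

How it is judged:
By the outcome, as a careful person would: the job done as asked, in the order asked, and still so for the second after the job is handed in, with the robot touching nothing.
It also fails if it takes over 64 s, if anything falls off the work surface, if the arm or the gripper's body presses on something with over 40 N, if the wrist force passes 120 N, or if a joint passes its speed limit or range.

## Working session

There is one attempt and no reset: what is moved stays moved. The work goes in short steps, Python scripts to look and compute and a tool call to move; the robot and the scene stay as the last step left them, time stands still between calls to the robot, and variables do not carry over. Pictures are saved under pics/ and viewed, and the job is handed in when it is done.

Besides the shell and the picture viewer there is one more tool, called after "Call:" as name(argument=value, ...) on one line, values as JSON. arm_command: Moves the arm, as the interface text tells. Its arguments: {"type":"object","properties":{"plan":{"type":"array","items":{"type":"array","items":{"type":"number"}}},"grip_force":{"type":"number"}},"required":["plan"]}

```bash
ls; mkdir -p pics; python3 - <<'E'
from rig import *
import cv2
print(observe())
for n in ["side","top","wrist"]:
    c=capture(n); cv2.imwrite(f"pics/{n}0.png",c["img"]); print(n,c["K"],c["origin"],c["rotation"],[k for k in c])
E
```

```text
pics
{'time': 0.0, 'joints': array([ 6.84415619e+01,  1.76210557e+01,  8.63849855e+01,  4.83896890e-04,
        7.61124442e+01, -4.21235388e+00]), 'joint_velocities': array([ 0.00888933, -0.08449851,  0.06234273,  0.03761586, -0.00848781,
        0.00024724]), 'tau': array([-9.75818984e-04, -4.57547164e+01, -2.51910853e+01, -7.44622466e-04,
        1.35798374e-02, -1.43838008e-07]), 'position': array([0.17120613, 0.54818905, 0.24138587]), 'ee_rot': array([ -94.43939332,   89.88151365, -111.78559415]), 'ft_force': array([-0.97562781, -0.54017425, -0.19827458]), 'moment': array([-0.03797973, -0.04382944,  0.03175647]), 'finger_gap': 1.0026923248904351}
side [[501.89801685   0.         320.66596576]
 [  0.         501.89801685 195.80398793]
 [  0.           0.           1.        ]] [ 0.2984183  -1.05113945  1.34545481] [ 41.14448364  -0.87675713 -10.33605115] ['img', 'K', 'origin', 'rotation']
top [[392.0306892    0.         317.76120806]
 [  0.         392.0306892  196.44705379]
 [  0.           0.           1.        ]] [ 0.33577643 -0.00327017  1.40943789] [ 9.01488562e+00  7.83211686e-03 -8.89472300e+01] ['img', 'K', 'origin', 'rotation']
wrist [[321.38466092   0.         319.10391901]
 [  0.         321.38466092 199.16444519]
 [  0.           0.           1.        ]] [0.10797633 0.56762939 0.37374253] [-15.30147122   0.09237263  72.67350989] ['img', 'K', 'origin', 'rotation']
```

View pics/side0.png

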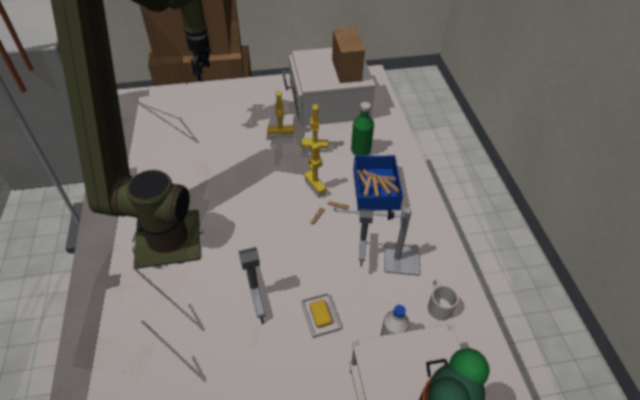

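View pics/top0.png

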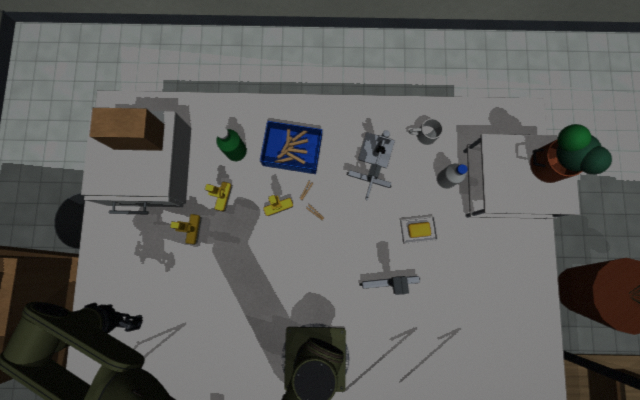

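View pics/wrist0.png

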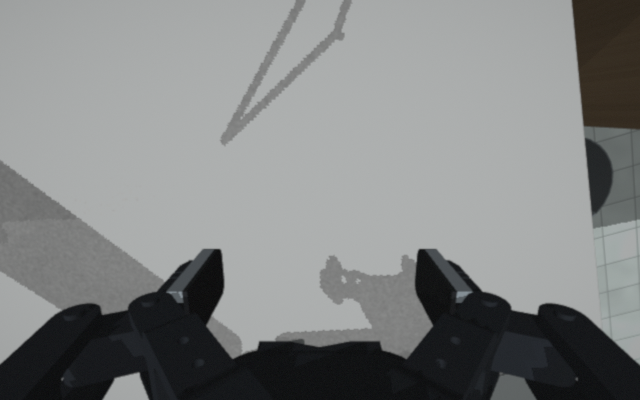

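```bash
cat > h.py <<'E'
from rig import *
import numpy as np, cv2
from scipy.spatial.transform import Rotation as R
def Rm(rpy): return R.from_euler('xyz',rpy,degrees=True).as_matrix()
def proj(c,P):
    p=(np.atleast_2d(P)-c["origin"])@Rm(c["rotation"]); q=np.c_[p[:,0],-p[:,1],-p[:,2]]@c["K"].T
    return q[:,:2]/q[:,2:]
def ray(c,px):
    d=np.linalg.inv(c["K"])@[px[0],px[1],1]; return c["origin"],Rm(c["rotation"])@[d[0],-d[1],-d[2]]
def onz(c,px,z):
    o,d=ray(c,px); return o+d*(z-o[2])/d[2]
def tri(cs,pxs):
    A=np.zeros((3,3));b=np.zeros(3);rs=[]
    for c,p in zip(cs,pxs):
        o,d=ray(c,p);d=d/np.linalg.norm(d);M=np.eye(3)-np.outer(d,d);A+=M;b+=M@o;rs.append((o,d))
    X=np.linalg.solve(A,b); return X,[np.linalg.norm((np.eye(3)-np.outer(d,d))@(X-o)) for o,d in rs]
def save(img,name,box=None,s=1):
    if box: x0,y0,x1,y1=box; img=img[y0:y1,x0:x1]
    cv2.imwrite("pics/"+name,cv2.resize(img,None,fx=s,fy=s,interpolation=cv2.INTER_CUBIC))
E
python3 - <<'E'
from h import *
t=capture("top"); s=capture("side")
save(t["img"],"t1.png",(160,100,440,300),2.8)
save(s["img"],"s1.png",(230,70,440,290),2.7)
for c,n in((t,"top"),(s,"side")):
    hsv=cv2.cvtColor(c["img"],cv2.COLOR_BGR2HSV)
    m=cv2.inRange(hsv,(20,120,60),(35,255,255))
    k,l,st,ce=cv2.connectedComponentsWithStats(m)
    for i in range(1,k):
        if st[i,4]>30: print(n,st[i],ce[i].round(1),onz(c,ce[i],0.03).round(3))
E
```

```text
top [205 182  26  29 381] [219.6 194.3] [0.556 0.351 0.03 ]
top [264 195  29  21 344] [277.  204.8] [0.522 0.145 0.03 ]
top [171 214  28  30 352] [188.  227.8] [0.434 0.455 0.03 ]
top [408 222  23  16 291] [419.3 229.4] [ 0.444 -0.358  0.03 ]
side [268  92  26  42 346] [279.8 119. ] [0.436 0.506 0.03 ]
side [302 105  26  88 837] [314.5 152.2] [0.541 0.295 0.03 ]
side [310 300  21  27 372] [320.3 312.9] [ 0.443 -0.366  0.03 ]
```

```bash
sed -n 1,1p h.py
```

```text
from rig import *
```

View pics/t1.png

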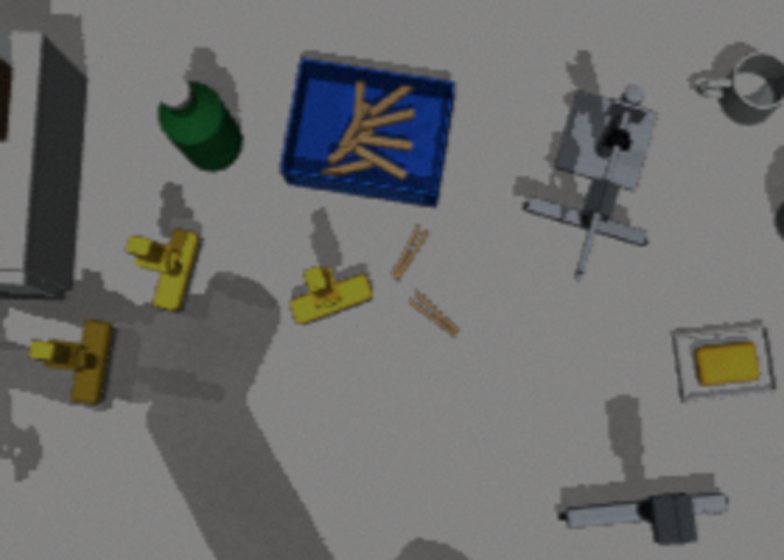

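View pics/s1.png

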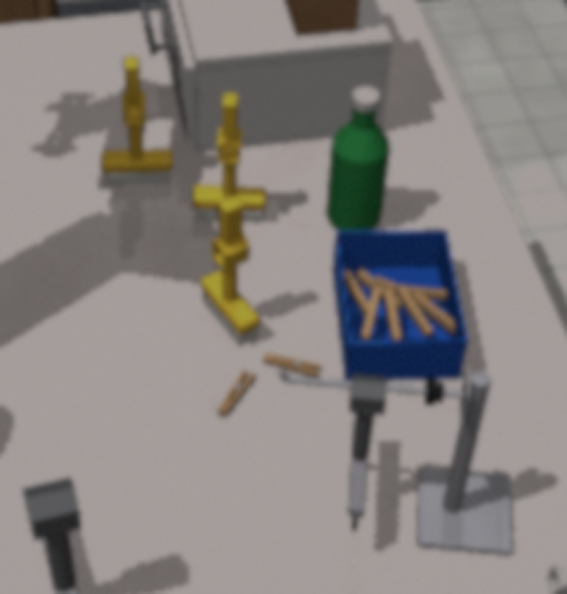

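```bash
python3 - <<'E'
from h import *
t=capture("top"); s=capture("side")
save(t["img"],"t2.png",(255,180,315,230),12)
save(t["img"],"t3.png",(335,120,400,210),6.5)
save(s["img"],"s2.png",(295,95,345,200),5.7)
save(s["img"],"s3.png",(325,190,425,280),6.5)
E
```

```text
(no output)
```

View pics/t2.png

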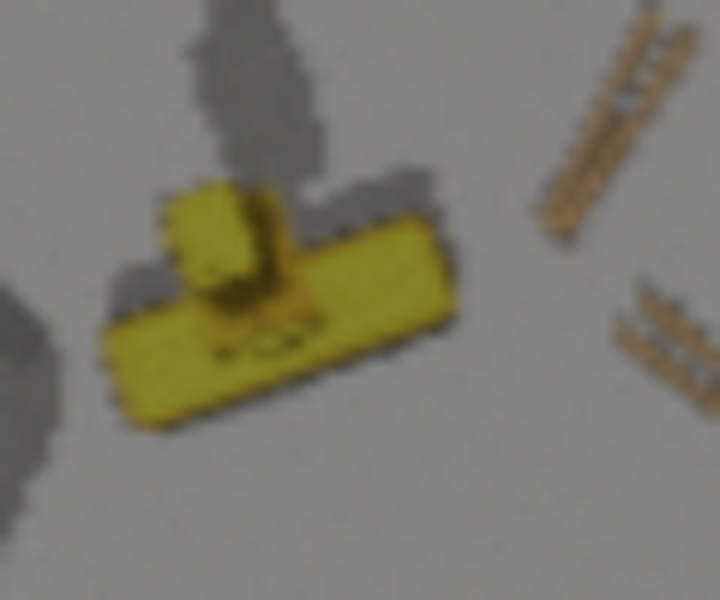

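View pics/t3.png

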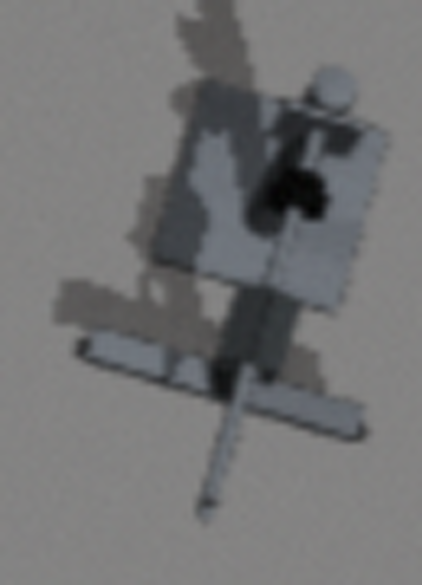

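View pics/s2.png

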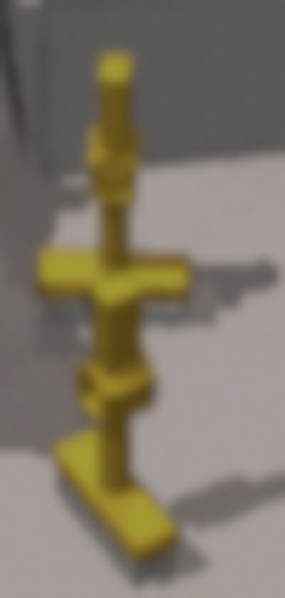

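View pics/s3.png

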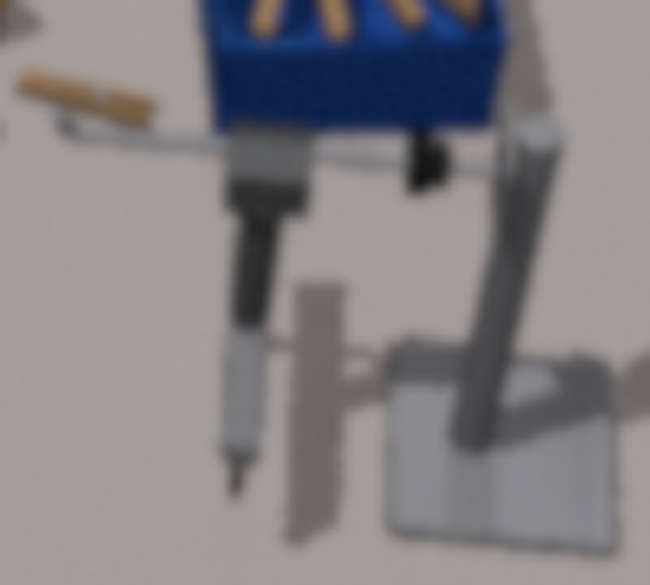

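```bash
python3 - <<'E'
from h import *
t=capture("top"); s=capture("side")
T=lambda x,y,o,k:(o[0]+(x+.5)/k-.5,o[1]+(y+.5)/k-.5)
a=lambda x,y:T(x,y,(255,180),12)
b=lambda x,y:T(x,y,(335,120),6.5)
e=lambda x,y:T(x,y,(325,190),6.5)
print("tab",onz(t,a(212,235),.211))
blk=np.array([onz(t,a(*p),.044) for p in[(105,327),(432,215),(458,310),(150,430)]]);print("block",blk.round(3),blk.mean(0))
d=blk[1]-blk[0];print("blk yaw long",np.degrees(np.arctan2(d[1],d[0])),np.linalg.norm(d)); d=blk[2]-blk[3];print(np.degrees(np.arctan2(d[1],d[0])),np.linalg.norm(d))
tipt=onz(t,b(206,508),.234);print("tip top",tipt)
print("tip side",onz(s,e(68,122),.234), tri([t,s],[b(206,508),e(68,122)]))
# rod points in top at z .22(axis)
rp=[onz(t,b(*p),.22) for p in[(238,400),(218,465),(290,222),(315,150)]]
print("rod",np.array(rp).round(4))
for i,j in((1,2),(1,3),(0,3)):
    d=rp[j]-rp[i];print(np.degrees(np.arctan2(d[1],d[0])))
ft=np.array([onz(t,b(*p),.008) for p in[(205,80),(155,262),(340,310),(388,128)]]);print("foot",ft.round(3),ft.mean(0))
for i,j in((1,0),(2,3),(1,2),(0,3)):
    d=ft[j]-ft[i];print(np.degrees(np.arctan2(d[1],d[0])),np.linalg.norm(d))
print("post top",onz(t,b(333,90),.25),onz(s,e(537,135),.25))
fs=np.array([onz(s,e(*p),.008) for p in[(400,345),(388,530),(612,548),(608,365)]]);print("foot s",fs.round(3),fs.mean(0))
E
```

```text
tab [0.5149075  0.14105565 0.211     ]
block [[0.512 0.191 0.044]
 [0.547 0.097 0.044]
 [0.519 0.088 0.044]
 [0.482 0.177 0.044]] [0.51502648 0.13843038 0.044     ]
blk yaw long -69.76254957402043 0.10094574811338769
-67.41332525176665 0.0961894804483335
tip top [ 0.52098408 -0.14691405  0.234     ]
tip side [ 0.52162576 -0.15280216  0.234     ] (array([ 0.52243895, -0.14771805,  0.22766272]), [np.float64(0.0004512635775944392), np.float64(0.0004512635775943498)])
rod [[ 0.5755 -0.1639  0.22  ]
 [ 0.5439 -0.1543  0.22  ]
 [ 0.6631 -0.1892  0.22  ]
 [ 0.6992 -0.2015  0.22  ]]
-16.281823047467565
-16.87877792533943
-16.881959396719676
foot [[ 0.804 -0.174  0.008]
 [ 0.697 -0.146  0.008]
 [ 0.671 -0.25   0.008]
 [ 0.778 -0.278  0.008]] [ 0.73743306 -0.21217123  0.008     ]
-14.778863488737057 0.11116352548018676
-14.856178672999633 0.11052965178516357
-103.94189470336173 0.10745112021433074
-104.28062735100723 0.10759287306270691
post top [ 0.71957482 -0.20518778  0.25      ] [ 0.7189246 -0.2071542  0.25     ]
foot s [[ 0.703 -0.142  0.008]
 [ 0.669 -0.247  0.008]
 [ 0.772 -0.275  0.008]
 [ 0.803 -0.171  0.008]] [ 0.73700233 -0.20861546  0.008     ]
```

```bash
cat >> h.py <<'E'
def pose():
    o=observe(); return o,np.array(o["position"]),Rm(o["ee_rot"])
def plan(P,yyaw,n=None):
    """P target TCP; yyaw: world heading of tool y; tool x down. prints per-row numbers"""
    o,p,M=pose()
    y=np.array([np.cos(np.radians(yyaw)),np.sin(np.radians(yyaw)),0]);x=np.array([0,0,-1.]);T=np.c_[x,y,np.cross(x,y)]
    rv=R.from_matrix(M.T@T).as_rotvec()
    d=M.T@(np.array(P)-p)
    print("now",p.round(4),"yhead",np.degrees(np.arctan2(M[1,1],M[0,1])).round(2),"rot total units",(rv/.1).round(3),"shift total units (now axes)",(d/.025).round(3),"(target axes)",(T.T@(np.array(P)-p)/.025).round(3),"t",round(o["time"],2),"F",o["ft_force"].round(2),"M",o["moment"].round(3),"gap",round(o["finger_gap"],3))
    print(" tool axes now rows x,y,z:",M.T.round(3).tolist())
E
python3 - <<'E'
from h import *
plan([.515,.14,.32],-69);plan([.515,.14,.32],111)
E
```

```text
now [0.1715 0.5488 0.2422] yhead 72.65 rot total units [2.4723e+01 2.0000e-03 1.0000e-03] shift total units (now axes) [ -3.109 -11.51   17.992] (target axes) [-3.111 20.19  -6.969] t 0.45 F [ 0.45 -0.36 -0.07] M [ 0.009 -0.053  0.011] gap 1.004
 tool axes now rows x,y,z: [[-0.0, -0.0, -1.0], [0.298, 0.955, -0.0], [0.955, -0.298, -0.0]]
now [0.1715 0.5488 0.2422] yhead 72.65 rot total units [-6.693e+00 -1.000e-03  2.000e-03] shift total units (now axes) [ -3.109 -11.51   17.992] (target axes) [ -3.111 -20.19    6.969] t 0.45 F [ 0.45 -0.36 -0.07] M [ 0.009 -0.053  0.011] gap 1.004
 tool axes now rows x,y,z: [[-0.0, -0.0, -1.0], [0.298, 0.955, -0.0], [0.955, -0.298, -0.0]]
```

Call:
arm_command(plan=[[-0.956,0,0,-0.5,0,0,0],[-0.956,0,0,-0.5,0,0,0],[-0.956,0,0,-0.5,0,0,0],[-0.956,0,0,-0.5,0,0,0],[-0.956,0,0,-0.5,0,0,0],[-0.956,0,0,-0.5,0,0,0],[-0.956,0,0,-0.1,0,0,0],[0,0,0,0,-1,0.35,0],[0,0,0,0,-1,0.35,0],[0,0,0,0,-1,0.35,0]])

```text
time: 1.28
position: [0.2231, 0.4877, 0.3199]
ee_rot: [3.0, 90.0, 24.1]
ft_force: [0.7, 0.3, -0.2]
finger_gap: 1.002
```

Call:
arm_command(plan=[[0,0,0,0,-1,0.35,0],[0,0,0,0,-1,0.35,0],[0,0,0,0,-1,0.35,0],[0,0,0,0,-1,0.35,0],[0,0,0,0,-1,0.35,0],[0,0,0,0,-1,0.35,0],[0,0,0,0,-1,0.35,0],[0,0,0,0,-1,0.35,0],[0,0,0,0,-1,0.35,0],[0,0,0,0,-1,0.35,0]])

```text
time: 2.12
position: [0.3947, 0.2851, 0.32]
ee_rot: [12.2, 90.0, 33.2]
ft_force: [0.5, 0.2, -0.6]
finger_gap: 1.0
```

```bash
python3 - <<'E'
from h import *
plan([.515,.14,.32],111); print(observe()["joints"].round(1))
E
```

```text
now [0.3947 0.2851 0.32  ] yhead 111.0 rot total units [-0.     0.004 -0.001] shift total units (now axes) [ 0.    -7.141  2.412] (target axes) [-0.    -7.141  2.411] t 2.12 F [ 0.5   0.17 -0.65] M [ 0.008 -0.023 -0.029] gap 1.0
 tool axes now rows x,y,z: [[0.0, 0.0, -1.0], [-0.358, 0.934, 0.0], [0.934, 0.358, 0.0]]
[ 30.9   7.3  88.8   0.   83.8 -80.1]
```

Call:
arm_command(plan=[[0,0,0,0,-1,0.34,0],[0,0,0,0,-1,0.34,0],[0,0,0,0,-1,0.34,0],[0,0,0,0,-1,0.34,0],[0,0,0,0,-1,0.34,0],[0,0,0,0,-1,0.34,0],[0,0,0,0,-1,0.34,0],[0,0,0,0,-0.14,0.03,0],[0,0,0,0,0,0,0]])

```text
time: 2.87
position: [0.5152, 0.1398, 0.3196]
ee_rot: [-163.6, 90.0, -142.7]
ft_force: [-0.4, 0.6, 0.4]
finger_gap: 1.001
```

```bash
python3 - <<'E'
from h import *
plan([.515,.14,.32],111)
c=capture("wrist"); save(c["img"],"w1.png"); print(c["origin"],c["rotation"])
print(proj(c,[[.515,.14,.211],[.515,.138,.044]]))
E
```

```text
now [0.5152 0.1398 0.3196] yhead 110.84 rot total units [-0.029 -0.003  0.001] shift total units (now axes) [-0.018  0.008 -0.005] (target axes) [-0.018  0.008 -0.005] t 2.87 F [-0.37  0.59  0.41] M [-0.012  0.006 -0.048] gap 1.001
 tool axes now rows x,y,z: [[-0.0, -0.0, -1.0], [-0.356, 0.935, -0.0], [0.935, 0.356, -0.0]]
[0.45317347 0.11526157 0.45185576] [-1.53086053e+01 -2.25766662e-02  1.10856280e+02]
[[320.40389834 199.97479181]
 [318.3810159  164.62404358]]
```

View pics/w1.png

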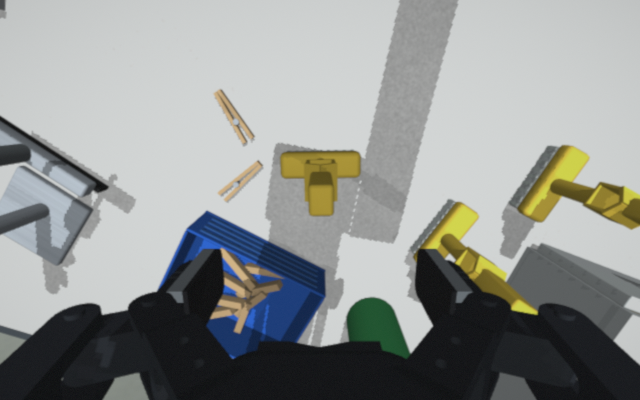

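The wrist view shows the nearest brush centred, with its block at (320,164) and tab at (320,202). The other two brushes are at (450,230) and (555,185), and the basket and bottle are below. Candidates in the top view were C (277,205), A (219,194) and B (188,228). Their distances from the base are 0.54, 0.66 and 0.63 m, so C is the one. Next is a close crop of it.

```bash
python3 - <<'E'
from h import *
c=capture("wrist"); save(c["img"],"w2.png",(270,140,370,225),7)
print(c["origin"])
hsv=cv2.cvtColor(c["img"],cv2.COLOR_BGR2HSV);m=cv2.inRange(hsv,(18,120,40),(35,255,255))
m[:, :265]=0;m[:,375:]=0;m[230:]=0
ct=max(cv2.findContours(m,0,1)[0],key=cv2.contourArea);print(cv2.boundingRect(ct))
E
```

```text
[0.45238594 0.11605705 0.45189708]
(280, 152, 79, 64)
```

View pics/w2.png

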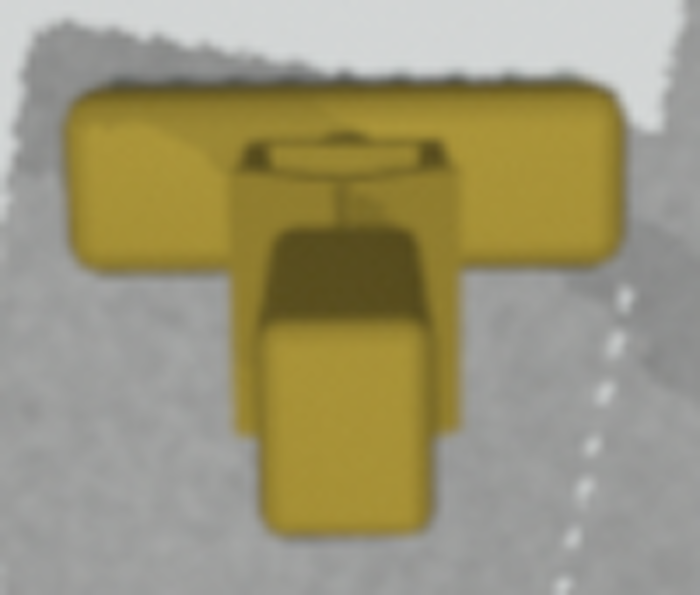

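```bash
python3 - <<'E'
from h import *
c=capture("wrist")
q=lambda x,y:(270+(x+.5)/7-.5,140+(y+.5)/7-.5)
print(onz(c,q(347,427),.211))
B=[onz(c,q(*p),.044) for p in((72,272),(622,266),(72,92),(622,84))]
print(np.array(B).round(4),np.mean(B,0)); 
for i in(0,2): d=B[i]-B[i+1];print(np.degrees(np.arctan2(d[1],d[0])))
plan([.515,.14,.188],111)
E
```

```text
[0.51434321 0.14087236 0.211     ]
[[0.548  0.0997 0.044 ]
 [0.5106 0.1941 0.044 ]
 [0.5167 0.0888 0.044 ]
 [0.4798 0.1811 0.044 ]] [0.51377656 0.14089834 0.044     ]
-68.39033089670251
-68.18996357584687
now [0.5136 0.1417 0.3197] yhead 111.02 rot total units [ 0.003 -0.005 -0.008] shift total units (now axes) [ 5.269 -0.089  0.032] (target axes) [ 5.269 -0.085  0.029] t 3.02 F [-0.4   0.08 -0.31] M [ 0.005 -0.017 -0.023] gap 0.999
 tool axes now rows x,y,z: [[-0.001, 0.001, -1.0], [-0.359, 0.933, 0.001], [0.933, 0.359, -0.001]]
```

Call:
arm_command(plan=[[-0.12,0,0,0.9,0,0,0],[0,0,0,0.9,0,0,0],[0,0,0,0.9,0,0,0],[0,0,0,0.9,0,0,0],[0,0,0,0.9,0,0,0],[0,0,0,0.8,0,0,0],[0,0,0,0.6,0,0,0],[0,0,0,0,0,0,0]])

```text
time: 3.68
position: [0.511, 0.1418, 0.1694]
ee_rot: [166.3, 89.6, -171.9]
ft_force: [0.2, 0.1, -0.2]
finger_gap: 1.0
```

```bash
python3 - <<'E'
from h import *
plan([.5142,.1409,.172],111.7)
c=capture("wrist"); save(c["img"],"w3.png")
E
```

```text
now [0.511  0.1418 0.1694] yhead 111.78 rot total units [ 0.015 -0.066 -0.016] shift total units (now axes) [-0.106 -0.082  0.106] (target axes) [-0.106 -0.082  0.107] t 3.68 F [ 0.18  0.09 -0.17] M [-0.075  0.03   0.016] gap 1.0
 tool axes now rows x,y,z: [[-0.007, -0.001, -1.0], [-0.371, 0.929, 0.002], [0.929, 0.371, -0.007]]
```

View pics/w3.png

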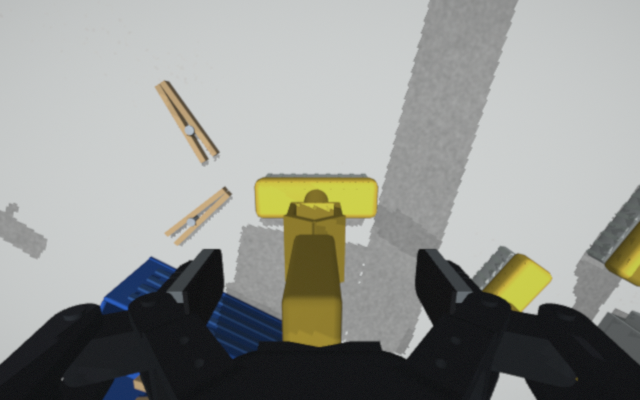

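Call:
arm_command(plan=[[0,0,0,0,0,0,0],[0,0,0,0,0,0,0]])

```text
time: 3.9
position: [0.5151, 0.1418, 0.1737]
ee_rot: [-8.7, 89.9, 13.1]
ft_force: [0.6, -0.2, 0.1]
finger_gap: 1.002
```

```bash
python3 - <<'E'
from h import *
plan([.5142,.1409,.172],111.7)
E
```

```text
now [0.5151 0.1418 0.1737] yhead 111.73 rot total units [0.006 0.026 0.004] shift total units (now axes) [ 0.069 -0.022 -0.046] (target axes) [ 0.069 -0.022 -0.046] t 3.9 F [ 0.57 -0.24  0.09] M [ 0.074 -0.003  0.057] gap 1.002
 tool axes now rows x,y,z: [[0.003, 0.001, -1.0], [-0.37, 0.929, -0.0], [0.929, 0.37, 0.003]]
```

Call:
arm_command(plan=[[0,0,0,0,0,0,255],[0,0,0,0,0,0,255],[0,0,0,0,0,0,255],[0,0,0,0,0,0,255],[0,0,0,0,0,0,255],[0,0,0,0,0,0,255],[0,0,0,0,0,0,255],[0,0,0,0,0,0,255]], grip_force=110)

```text
time: 4.57
position: [0.5149, 0.1409, 0.1727]
ee_rot: [-31.5, 89.9, -9.8]
ft_force: [0.3, -1.4, 3.5]
finger_gap: 0.222
```

```bash
python3 - <<'E'
from h import *
plan([.5142,.1409,.172],111.7)
c=capture("wrist"); save(c["img"],"w4.png")
E
```

```text
now [0.5149 0.1409 0.1727] yhead 111.67 rot total units [-0.005  0.01   0.006] shift total units (now axes) [ 0.028  0.011 -0.025] (target axes) [ 0.028  0.011 -0.025] t 4.57 F [ 0.32 -1.36  3.45] M [-0.156 -0.146 -0.041] gap 0.222
 tool axes now rows x,y,z: [[0.001, -0.0, -1.0], [-0.369, 0.929, -0.001], [0.929, 0.369, 0.001]]
```

View pics/w4.png

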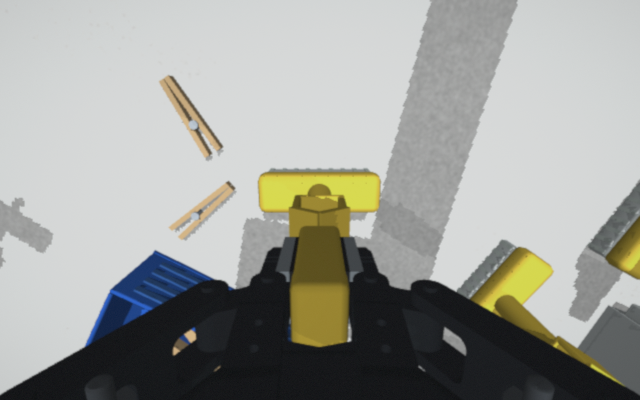

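Call:
arm_command(plan=[[0,0,0,-0.3,0,0,255],[0,0,0,-0.7,0,0,255],[0,0,0,-0.9,0,0,255],[0.7,0,0,-0.9,0,0,255],[0.9,0,0,-0.6,0,0,255],[0.9,0,0,-0.25,0,0,255],[0.9,0,0,0,0,0,255],[0.9,0,0,0,0,0,255],[0.9,0,0,0,0,0,255],[0.9,0,0,0,0,0,255]])

```text
time: 5.45
position: [0.5133, 0.1412, 0.2631]
ee_rot: [-170.1, 89.9, 176.4]
ft_force: [-0.2, -0.2, -2.3]
finger_gap: 0.223
```

Call:
arm_command(plan=[[0.48,0,0,0,-0.3,0,255],[0,0,0,0,-0.7,0.1,255],[0,0,0,0,-0.9,0.1,255],[0,0,0,0,-0.9,0.1,255],[0,0,0,0,-0.9,0.1,255],[0,0,0,0,-0.9,0.1,255],[0,0,0,0,-0.9,0.1,255],[0,0,0,0,-0.9,0.1,255],[0,0,0,0,-0.9,0.1,255],[0,0,0,0,-0.9,0.1,255]])

```text
time: 6.28
position: [0.4785, -0.0628, 0.2631]
ee_rot: [170.6, 89.9, 154.6]
ft_force: [0.1, 0.0, -1.7]
finger_gap: 0.219
```

Call:
arm_command(plan=[[0,0,0,0,-0.9,0.1,255],[0,0,0,0,-0.9,0.1,255],[0,0,0,0,-0.7,0.1,255],[0,0,0,0,-0.3,0.1,255],[0,0,0,0,0,0,255],[0,0,0,0,0,0,255],[0,0,0,0,0,0,255]])

```text
time: 6.87
position: [0.4699, -0.1312, 0.2633]
ee_rot: [131.4, 89.9, 115.4]
ft_force: [-1.0, 1.4, -3.0]
finger_gap: 0.219
```

```bash
python3 - <<'E'
from h import *
plan([.4686,-.1328,.264],74)
for n in("wrist","top","side"):
    c=capture(n); 
    save(c["img"],n+"5.png",{"wrist":None,"top":(310,110,410,230),"side":(290,170,430,290)}[n],{"wrist":1,"top":5,"side":5}[n])
E
```

```text
now [ 0.4699 -0.1312  0.2633] yhead 74.0 rot total units [ 0.001 -0.009 -0.01 ] shift total units (now axes) [-0.026 -0.076 -0.032] (target axes) [-0.026 -0.076 -0.032] t 6.87 F [-1.04  1.45 -2.96] M [ 0.015  0.042 -0.033] gap 0.219
 tool axes now rows x,y,z: [[-0.001, 0.001, -1.0], [0.276, 0.961, 0.001], [0.961, -0.276, -0.001]]
```

View pics/wrist5.png

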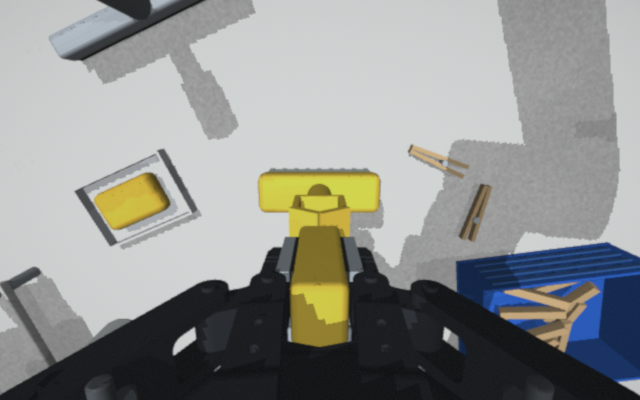

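View pics/top5.png

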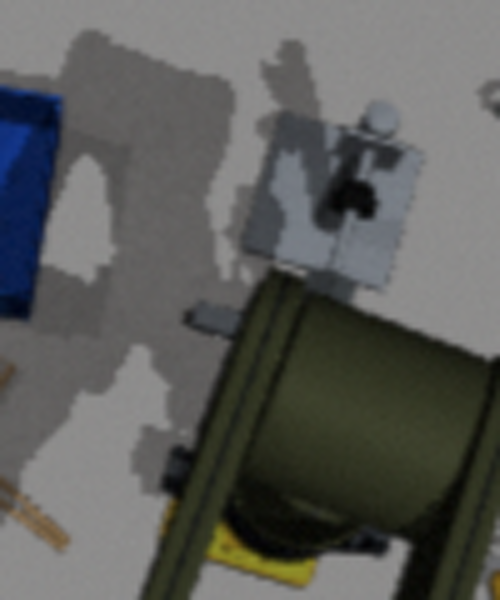

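View pics/side5.png

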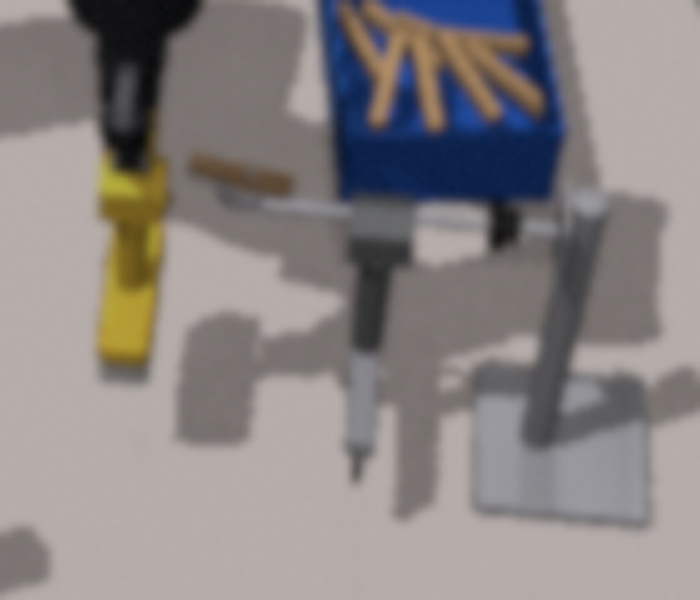

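```bash
python3 - <<'E'
from h import *
im=cv2.imread("pics/top0.png")
a=np.clip(im.astype(float)*1.8-40,0,255).astype(np.uint8)
save(a,"t6.png",(355,125,400,205),7.4)
save(a,"t6b.png",(358,165,388,202),15)
E
```

```text
(no output)
```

View pics/t6.png

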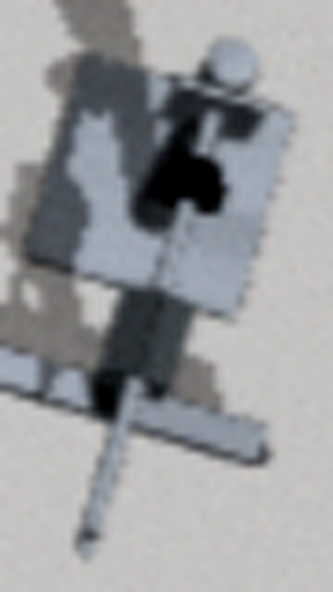

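View pics/t6b.png

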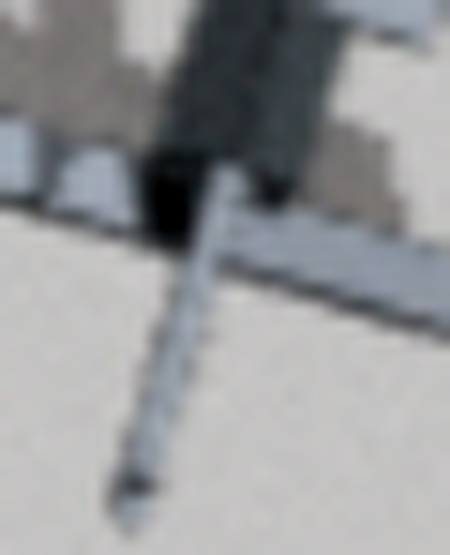

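```bash
cat > meas.py <<'E'
from h import *
t=capture("top"); s=capture("side")
b15=lambda x,y:(358+(x+.5)/15-.5,165+(y+.5)/15-.5)
b7=lambda x,y:(355+(x+.5)/7.4-.5,125+(y+.5)/7.4-.5)
P=np.array([onz(t,p,.222) for p in [b15(150,440),b15(180,340),b15(204,260),b15(228,180),b7(160,285),b7(185,210),b7(212,115)]])
print(P.round(4))
k=np.polyfit(P[:,0],P[:,1],1);print("yaw",np.degrees(np.arctan(k[0])),"resid",(np.polyval(k,P[:,0])-P[:,1]).round(4))
for x in(.52,.6,.7): print(x,np.polyval(k,x))
for z in(.226,.23,.234):print("tipend",z,onz(t,b15(122,515),z))
# squeegee blade ends (top face) heading
bl=[onz(t,p,.08) for p in[b15(0,207),b15(450,340)]];d=bl[1]-bl[0];print("blade",np.degrees(np.arctan2(d[1],d[0]))+90)
E
python3 meas.py
```

```text
[[ 0.535  -0.1523  0.222 ]
 [ 0.5559 -0.1585  0.222 ]
 [ 0.5727 -0.1634  0.222 ]
 [ 0.5896 -0.1684  0.222 ]
 [ 0.6325 -0.1793  0.222 ]
 [ 0.6651 -0.19    0.222 ]
 [ 0.7069 -0.2017  0.222 ]]
yaw -15.97105028647587 resid [-0.0001  0.0001  0.0002  0.0004 -0.001   0.0004  0.0001]
0.52 -0.14813369764012066
0.6 -0.1710295898411383
0.7 -0.19964945509241036
tipend 0.226 [ 0.51870021 -0.14604858  0.226     ]
tipend 0.23 [ 0.51808193 -0.14556599  0.23      ]
tipend 0.234 [ 0.51746365 -0.1450834   0.234     ]
blade -15.801203560196171
```

```bash
cat > ov.py <<'E'
from h import *
import sys
# hook frame
root=np.array([.709,-.2022,.22]); yaw=-16.0
u=np.array([np.cos(np.radians(yaw)),np.sin(np.radians(yaw)),0]);v=np.array([-u[1],u[0],0]);w=np.array([0,0,1.])
def H(x,y=0,z=0): return root+x*u+y*v+z*w
def show(name,out,box,s,brush=True):
    c=capture(name); im=c["img"].copy(); x0,y0,x1,y1=box
    im=cv2.resize(im[y0:y1,x0:x1],None,fx=s,fy=s,interpolation=cv2.INTER_CUBIC)
    im=np.clip(im.astype(float)*1.3,0,255).astype(np.uint8)
    f=lambda P:tuple(int(q) for q in ((proj(c,P)[0]-[x0,y0]+.5)*s))
    for x in(-.2,-.15,-.1,-.05,0): cv2.circle(im,f(H(x)),3,(0,0,255),1)
    cv2.circle(im,f(H(-.2,0,.010)),3,(0,255,0),1)
    if brush:
        o,p,M=pose(); q=p-np.array([0,0,.1725]) # brush origin
        bx=M[:,2];by=M[:,1]
        L=lambda x,y,z:q+x*bx+y*by+np.array([0,0,z])
        for sx in(-.019,.019):
            for sy in(-.015,.015):
                for z in(.115,.153): cv2.circle(im,f(L(sx,sy,z)),2,(255,0,255),-1)
        for sx in(-.017,.017):
            for sy in(-.052,.052): cv2.circle(im,f(L(sx,sy,.044)),2,(255,0,0),-1)
        d=p-root;print("TCP in hook mm:",(1000*np.array([d@u,d@v,d[2]])).round(1),"loop pt z rel axis",round(1000*(q[2]+.144-.22),1),"yhead",np.degrees(np.arctan2(M[1,1],M[0,1])).round(2),"F hook axes",np.array([o["ft_force"]@u,o["ft_force"]@v,o["ft_force"][2]]).round(2),"M",o["moment"].round(2),"t",round(o["time"],2),"gap",round(o["finger_gap"],3))
    cv2.imwrite("pics/"+out,im)
E
python3 - <<'E'
from ov import *
show("side","s6.png",(295,185,425,285),6)
E
```

```text
TCP in hook mm: [-249.1    2.    43.6] loop pt z rel axis 15.1 yhead 74.04 F hook axes [-0.19 -0.34 -2.31] M [0.04 0.02 0.03] t 7.17 gap 0.218
```

View pics/s6.png

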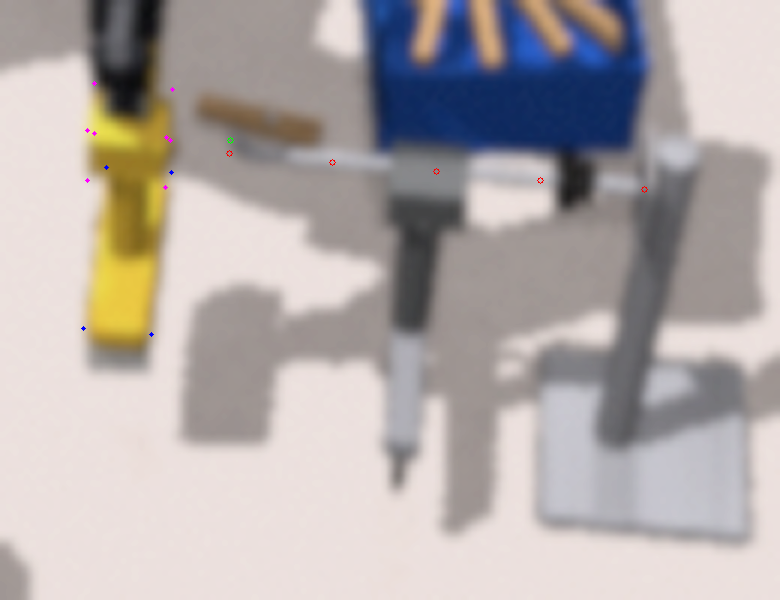

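Call:
arm_command(plan=[[0,0,0,0,-0.06,0.2,255],[0,0,0,0,0,0.2,255],[0,0,0,0,0,0.2,255],[0,0,0,0,0,0.2,255],[0,0,0,0,0,0.2,255],[0,0,0,0,0,0.2,255],[0,0,0,0,0,0.2,255],[0,0,0,0,0,0.2,255]])

```text
time: 7.83
position: [0.5086, -0.145, 0.2634]
ee_rot: [171.4, 90.0, 155.3]
ft_force: [0.4, -0.3, -3.2]
finger_gap: 0.22
```

```bash
python3 - <<'E'
from ov import *
show("side","s7.png",(295,185,425,285),6)
show("top","t7.png",(310,110,410,230),5)
E
```

```text
TCP in hook mm: [-207.2   -0.3   43.5] loop pt z rel axis 15.0 yhead 73.97 F hook axes [ 1.71 -0.22 -2.83] M [ 0.03  0.02 -0.01] t 7.88 gap 0.213
TCP in hook mm: [-2.079e+02 -2.000e-01  4.350e+01] loop pt z rel axis 15.0 yhead 73.98 F hook axes [-0.02 -0.52 -2.07] M [-0.01  0.06  0.01] t 7.93 gap 0.222
```

View pics/s7.png

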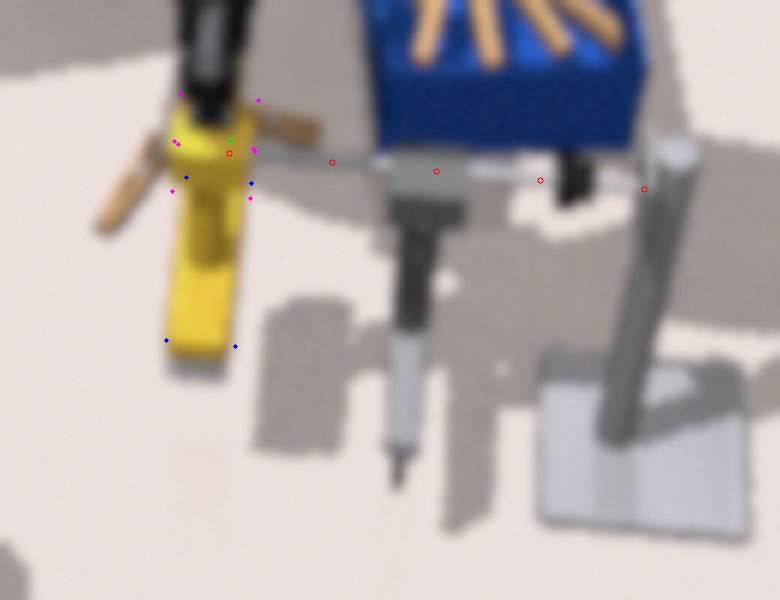

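View pics/t7.png

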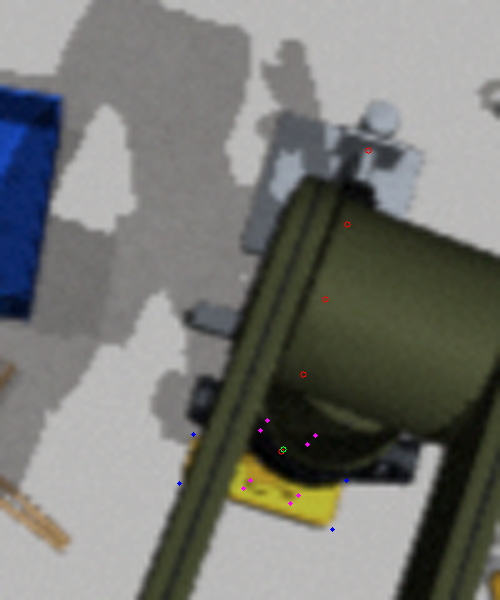

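Call:
arm_command(plan=[[0,0,0,0,0,0.2,255],[0,0,0,0,0,0.2,255],[0,0,0,0,0,0.2,255],[0,0,0,0,0,0.2,255],[0,0,0,0,0,0.2,255],[0,0,0,0,0,0.2,255],[0,0,0,0,0,0.2,255],[0,0,0,0,0,0.2,255],[0,0,0,0,0,0.1,255],[0,0,0,0,0,0,255]])

```text
time: 8.77
position: [0.5496, -0.1567, 0.2635]
ee_rot: [-5.9, 90.0, -21.9]
ft_force: [-0.3, -0.5, -2.2]
finger_gap: 0.226
```

```bash
python3 - <<'E'
from ov import *
show("side","s8.png",(295,185,425,285),6)
E
```

```text
TCP in hook mm: [-166.3   -0.2   43.4] loop pt z rel axis 14.9 yhead 73.98 F hook axes [-0.72 -0.16 -2.48] M [0.01 0.02 0.02] t 8.82 gap 0.216
```

View pics/s8.png

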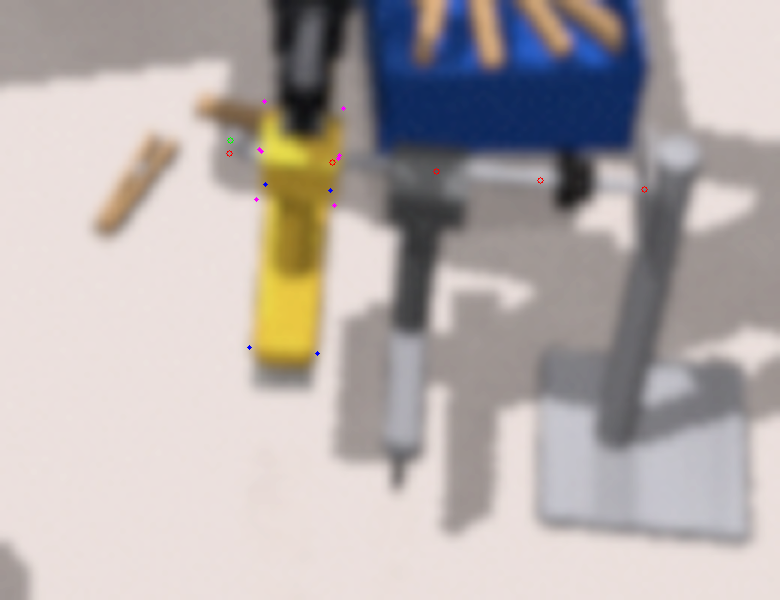

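Call:
arm_command(plan=[[0,0,0,0.1,0,0,255],[0,0,0,0.1,0,0,255],[0,0,0,0.1,0,0,255],[0,0,0,0.1,0,0,255],[0,0,0,0,0,0,255]])

```text
time: 9.23
position: [0.5483, -0.1563, 0.2528]
ee_rot: [176.3, 89.9, 160.3]
ft_force: [-0.0, -0.0, -3.2]
finger_gap: 0.22
```

Call:
arm_command(plan=[[0,0,0,0,0,0.2,255],[0,0,0,0,0,0.2,255],[0,0,0,0,0,0.2,255],[0,0,0,0,0,0.15,255],[0,0,0,0,0,0.15,255],[0,0,0,0,0,0.1,255],[0,0,0,0,0,0.1,255]])

```text
time: 9.82
position: [0.5751, -0.164, 0.2534]
ee_rot: [-179.1, 89.9, 164.9]
ft_force: [-2.4, 0.2, -1.0]
finger_gap: 0.225
```

```bash
python3 - <<'E'
from ov import *
show("side","s9.png",(295,185,425,285),6)
E
```

```text
TCP in hook mm: [-138.8   -0.3   33.4] loop pt z rel axis 4.9 yhead 73.98 F hook axes [-1.1  -0.04 -1.26] M [ 0.09  0.21 -0.02] t 9.87 gap 0.224
```

View pics/s9.png

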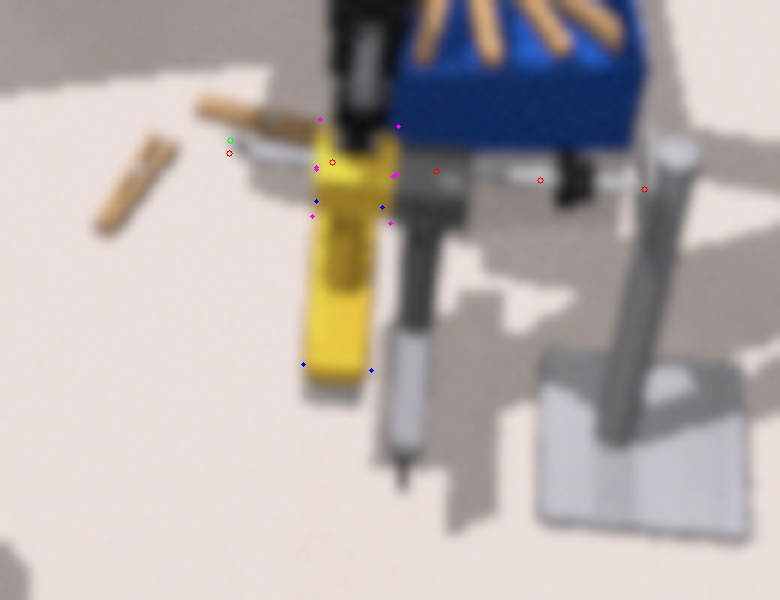

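Call:
arm_command(plan=[[0,0,0,-0.08,0,0,255],[0,0,0,0,0,0.1,255],[0,0,0,0,0,0.1,255],[0,0,0,0,0,0.1,255],[0,0,0,0,0,0.1,255],[0,0,0,0,0,0.1,255],[0,0,0,0,0,0.1,255],[0,0,0,0,0,0.1,255],[0,0,0,0,0,0.1,255],[0,0,0,0,0,0.1,255]])

```text
time: 10.7
position: [0.5971, -0.1704, 0.2555]
ee_rot: [-176.3, 90.0, 167.7]
ft_force: [-1.9, 0.6, -0.8]
finger_gap: 0.221
```

```bash
python3 - <<'E'
from ov import *
show("side","s10.png",(295,185,425,285),6)
E
```

```text
TCP in hook mm: [-115.6   -0.2   35.5] loop pt z rel axis 7.0 yhead 73.98 F hook axes [-0.62 -0.28 -1.24] M [0.06 0.26 0.01] t 10.75 gap 0.221
```

View pics/s10.png

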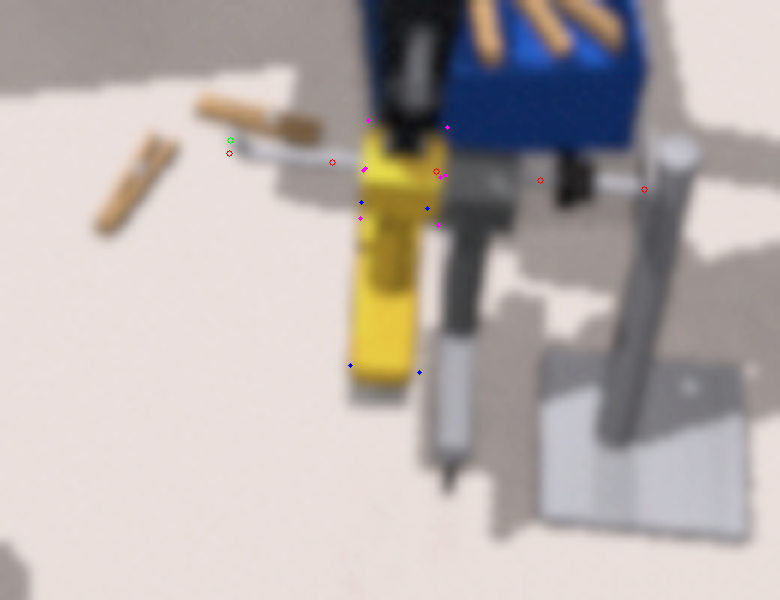

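Call:
arm_command(plan=[[0,0,0,0,0,0.1,255],[0,0,0,0,0,0.1,255],[0,0,0,0,0,0.1,255],[0,0,0,0,0,0.1,255],[0,0,0,0,0,0.08,255]])

```text
time: 11.17
position: [0.6089, -0.1737, 0.2554]
ee_rot: [-19.8, 90.0, -35.8]
ft_force: [-1.9, 1.0, -1.5]
finger_gap: 0.222
```

Call:
arm_command(plan=[[0,0,0,0,0,0.06,255],[0,0,0,0,0,0.06,255]])

```text
time: 11.33
position: [0.6115, -0.1745, 0.2555]
ee_rot: [-152.0, 90.0, -168.0]
ft_force: [-0.7, 0.4, -1.8]
finger_gap: 0.221
```

Call:
arm_command(plan=[[0,0,0,0,0,0.05,255],[0,0,0,0,0,0.05,255]])

```text
time: 11.5
position: [0.6137, -0.1751, 0.2555]
ee_rot: [-179.4, 90.0, 164.6]
ft_force: [-2.4, 0.7, -2.6]
finger_gap: 0.218
```

Call:
arm_command(plan=[[0,0,0,0,0,0.05,255],[0,0,0,0,0,0,255]])

```text
time: 11.67
position: [0.6141, -0.1752, 0.2555]
ee_rot: [-179.1, 89.9, 164.8]
ft_force: [-4.2, 1.1, -0.7]
finger_gap: 0.217
```

```bash
python3 - <<'E'
from ov import *
show("side","s11.png",(345,185,425,285),6)
E
```

```text
TCP in hook mm: [-98.7  -0.3  35.5] loop pt z rel axis 7.0 yhead 73.98 F hook axes [-5.11 -0.8  -0.62] M [0.18 0.87 0.  ] t 11.72 gap 0.222
```

View pics/s11.png

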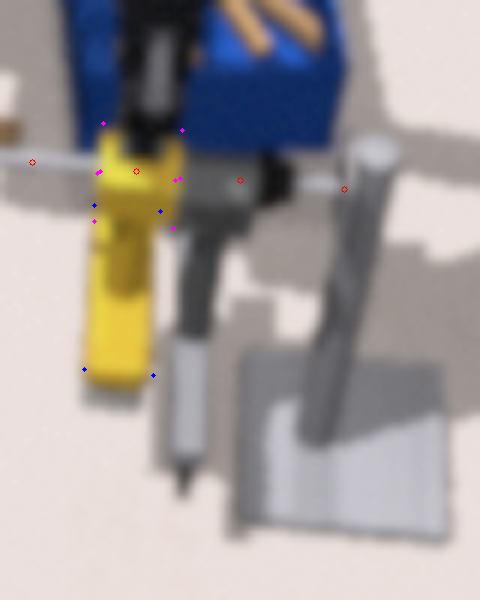

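Call:
arm_command(plan=[[0,0,0,0,0,0.05,255],[0,0,0,0,0,0,255]])

```text
time: 11.88
position: [0.6146, -0.1754, 0.2555]
ee_rot: [-179.5, 89.8, 164.5]
ft_force: [-5.4, 1.5, 1.4]
finger_gap: 0.219
```

Call:
arm_command(plan=[[0,0,0,0,0,0.04,255],[0,0,0,0,0,0,255]])

```text
time: 12.05
position: [0.6148, -0.1754, 0.2555]
ee_rot: [-179.2, 89.7, 164.8]
ft_force: [-7.1, 2.1, 2.1]
finger_gap: 0.216
```

Call:
arm_command(plan=[[0,0,0,-0.04,0,0,255],[0,0,0,0,0,0,255]])

```text
time: 12.22
position: [0.6153, -0.1755, 0.2557]
ee_rot: [179.3, 89.8, 163.3]
ft_force: [-4.7, 0.6, -3.4]
finger_gap: 0.223
```

```bash
python3 - <<'E'
from ov import *
show("side","s12.png",(345,185,425,285),6)
E
```

```text
TCP in hook mm: [-97.4  -0.2  35.6] loop pt z rel axis 7.1 yhead 73.98 F hook axes [-5.41 -0.88 -1.74] M [ 0.2   1.02 -0.04] t 12.27 gap 0.22
```

View pics/s12.png

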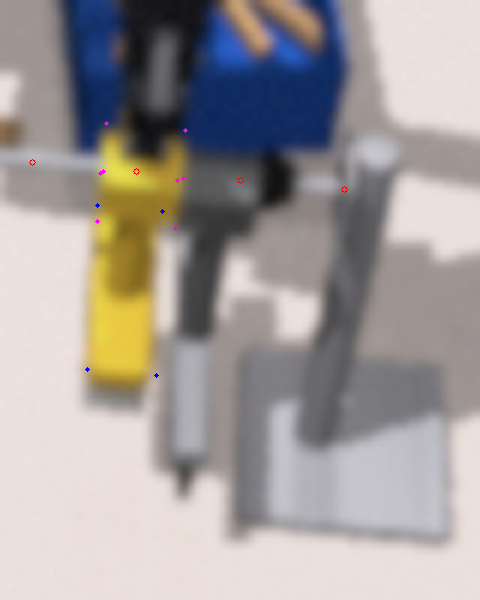

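Call:
arm_command(plan=[[0,0,0,-0.01,0,0.05,255],[0,0,0,0,0,0,255]])

```text
time: 12.43
position: [0.616, -0.1757, 0.2557]
ee_rot: [179.5, 89.7, 163.5]
ft_force: [-6.5, 1.9, -1.5]
finger_gap: 0.22
```

Call:
arm_command(plan=[[0,0,0,-0.01,0,0.05,255],[0,0,0,0,0,0,255]])

```text
time: 12.6
position: [0.6164, -0.1759, 0.2557]
ee_rot: [-179.8, 89.6, 164.2]
ft_force: [-8.0, 1.9, -1.7]
finger_gap: 0.219
```

Call:
arm_command(plan=[[0,0,0,-0.01,0,0.04,255],[0,0,0,0,0,0,255]])

```text
time: 12.77
position: [0.6167, -0.176, 0.2557]
ee_rot: [-180.0, 89.5, 164.0]
ft_force: [-9.2, 2.3, -2.0]
finger_gap: 0.219
```

Call:
arm_command(plan=[[0,0,0,-0.01,0,0.05,255],[0,0,0,0,0,0,255]])

```text
time: 12.93
position: [0.6173, -0.1761, 0.2558]
ee_rot: [179.9, 89.4, 163.9]
ft_force: [-9.7, 3.0, -1.4]
finger_gap: 0.217
```

Call:
arm_command(plan=[[0,0,0,-0.005,0,0.03,255],[0,0,0,0,0,0,255]])

```text
time: 13.1
position: [0.6174, -0.1762, 0.2558]
ee_rot: [179.9, 89.3, 163.9]
ft_force: [-10.9, 2.8, -1.4]
finger_gap: 0.218
```

```bash
python3 - <<'E'
from ov import *
show("side","s13.png",(345,185,425,285),6)
E
```

```text
TCP in hook mm: [-95.3  -0.2  35.8] loop pt z rel axis 7.3 yhead 73.98 F hook axes [-11.18  -0.77  -0.42] M [ 0.54  2.18 -0.05] t 13.15 gap 0.218
```

View pics/s13.png

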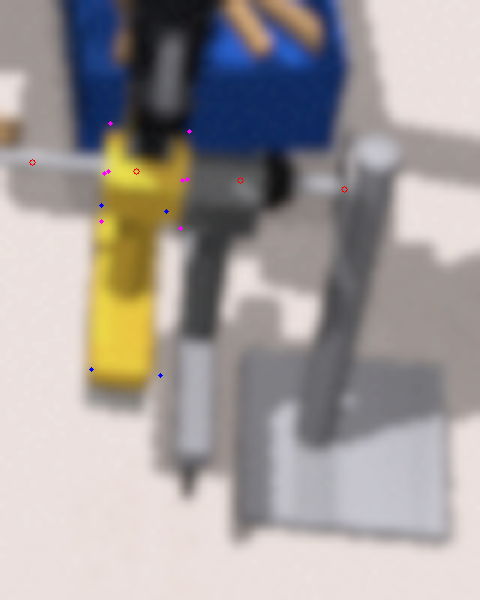

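Call:
arm_command(plan=[[0,0,0,0,0,0,255],[0,0,0,0,0,0.02,255],[0,0,0,0,0,0,255],[0,0,0,0,0,0,255]])

```text
time: 13.48
position: [0.6174, -0.1762, 0.2558]
ee_rot: [-180.0, 89.3, 164.0]
ft_force: [-10.9, 3.5, -0.7]
finger_gap: 0.219
```

Call:
arm_command(plan=[[0,0,0,0,0,-0.05,255],[0,0,0,0,0,-0.05,255],[0,0,0,0,0,-0.05,255],[0,0,0,0,0,0,255]])

```text
time: 13.82
position: [0.6161, -0.1758, 0.256]
ee_rot: [179.6, 89.6, 163.6]
ft_force: [-6.5, 1.8, -4.0]
finger_gap: 0.221
```

Call:
arm_command(plan=[[0,0,0,0,0,-0.05,255],[0,0,0,0.06,0,0,255],[0,0,0,0.06,0,0,255],[0,0,0,0,0,0,255]])

```text
time: 14.15
position: [0.6156, -0.1756, 0.2542]
ee_rot: [179.0, 89.7, 163.0]
ft_force: [-7.7, 2.4, -0.6]
finger_gap: 0.22
```

Call:
arm_command(plan=[[0,0,0,0.06,0,0,255],[0,0,0,0,0,0,255]])

```text
time: 14.32
position: [0.6156, -0.1756, 0.2531]
ee_rot: [179.1, 89.7, 163.1]
ft_force: [-7.8, 1.6, 1.5]
finger_gap: 0.221
```

```bash
python3 - <<'E'
from ov import *
show("side","s14.png",(345,185,425,285),6)
E
```

```text
TCP in hook mm: [-97.1  -0.1  33. ] loop pt z rel axis 4.5 yhead 73.98 F hook axes [-7.85 -1.18  1.81] M [ 0.35  1.51 -0.02] t 14.37 gap 0.214
```

Call:
arm_command(plan=[[0,0,0,0,0,-0.05,255],[0,0,0,0,0,-0.05,255],[0,0,0,0,0,0,255]])

```text
time: 14.62
position: [0.6149, -0.1754, 0.253]
ee_rot: [174.8, 89.9, 158.8]
ft_force: [-4.3, 0.8, -0.9]
finger_gap: 0.218
```

```bash
python3 - <<'E'
from ov import *
show("side","s15.png",(345,185,425,285),6)
E
```

```text
TCP in hook mm: [-97.8  -0.1  33. ] loop pt z rel axis 4.5 yhead 73.98 F hook axes [-4.87  0.35 -1.31] M [ 0.26  0.99 -0.03] t 14.67 gap 0.22
```

View pics/s15.png

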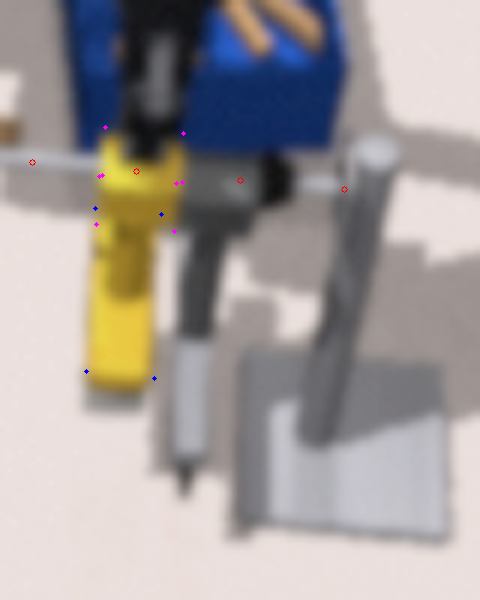

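Call:
arm_command(plan=[[0,0,0,0.04,0,0,255],[0,0,0,0.04,0,0,255],[0,0,0,0,0,0,255]])

```text
time: 14.92
position: [0.6149, -0.1754, 0.2512]
ee_rot: [178.3, 89.9, 162.2]
ft_force: [-5.5, 0.9, 0.7]
finger_gap: 0.215
```

Call:
arm_command(plan=[[0,0,0,0.04,0,0,255],[0,0,0,0,0,0,255],[0,0,0,0,0,0,255]])

```text
time: 15.17
position: [0.6149, -0.1754, 0.2503]
ee_rot: [178.3, 89.9, 162.2]
ft_force: [-5.9, 0.8, 1.4]
finger_gap: 0.217
```

```bash
python3 - <<'E'
from ov import *
show("side","s16.png",(345,185,425,285),6)
E
```

```text
TCP in hook mm: [-97.8  -0.2  30.3] loop pt z rel axis 1.8 yhead 73.98 F hook axes [-5.76  0.89  0.88] M [ 0.29  1.03 -0.03] t 15.22 gap 0.225
```

Call:
arm_command(plan=[[0,0,0,0.03,0,-0.04,255],[0,0,0,0,0,0,255],[0,0,0,0,0,0,255]])

```text
time: 15.47
position: [0.6148, -0.1753, 0.2496]
ee_rot: [14.6, 90.0, -1.4]
ft_force: [-4.2, 1.0, 1.0]
finger_gap: 0.22
```

Call:
arm_command(plan=[[0,0,0,0.03,0,0,255],[0,0,0,0,0,0,255],[0,0,0,0,0,0,255]])

```text
time: 15.72
position: [0.6148, -0.1754, 0.2488]
ee_rot: [-9.6, 90.0, -25.6]
ft_force: [-4.3, 1.2, 1.4]
finger_gap: 0.223
```

Call:
arm_command(plan=[[0,0,0,0,0,-0.06,255],[0,0,0,0,0,0,255],[0,0,0,0,0,0,255]])

```text
time: 15.97
position: [0.6141, -0.1752, 0.2488]
ee_rot: [-0.9, 89.9, -16.9]
ft_force: [-1.4, 0.5, -0.1]
finger_gap: 0.221
```

```bash
python3 - <<'E'
from ov import *
show("side","s17.png",(345,185,425,285),6)
E
```

```text
TCP in hook mm: [-98.7  -0.2  28.8] loop pt z rel axis 0.3 yhead 73.98 F hook axes [-1.25  0.48 -0.79] M [0.09 0.19 0.05] t 16.02 gap 0.222
```

View pics/s17.png

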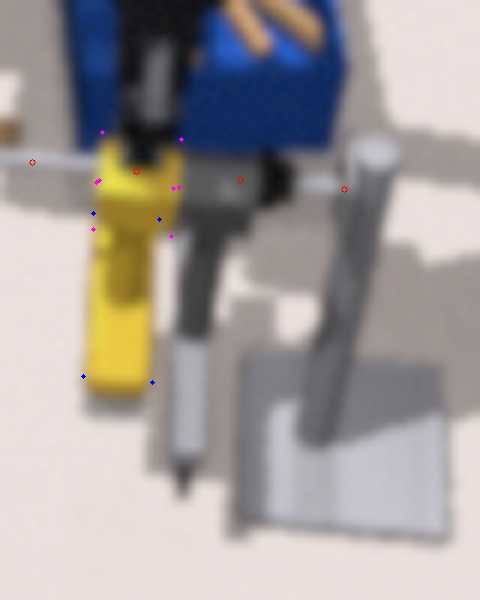

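Call:
arm_command(plan=[[0,0,0,0.04,0,0.04,255],[0,0,0,0,0,0,255],[0,0,0,0,0,0,255]])

```text
time: 16.27
position: [0.6142, -0.1753, 0.2487]
ee_rot: [-22.9, 90.0, -38.9]
ft_force: [-4.1, 0.5, 5.2]
finger_gap: 0.223
```

Call:
arm_command(plan=[[0,0,0,0.04,0,0,255],[0,0,0,0,0,0,255],[0,0,0,0,0,0,255]])

```text
time: 16.52
position: [0.6142, -0.1753, 0.2487]
ee_rot: [-11.5, 89.9, -27.5]
ft_force: [-5.7, 1.7, 9.8]
finger_gap: 0.224
```

```bash
python3 - <<'E'
from ov import *
show("side","s18.png",(345,185,425,285),6)
E
```

```text
TCP in hook mm: [-98.5  -0.3  28.7] loop pt z rel axis 0.2 yhead 73.98 F hook axes [-5.86 -0.04  8.71] M [ 0.22  1.   -0.04] t 16.57 gap 0.22
```

View pics/s18.png

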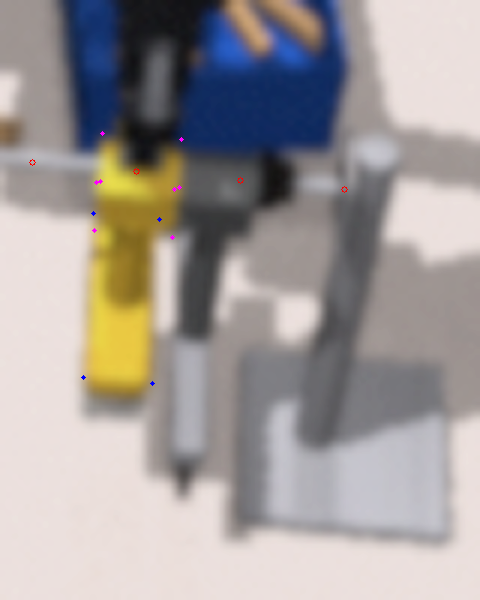

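Call:
arm_command(plan=[[0,0,0,-0.07,0,0,255],[0,0,0,0,0,0,255],[0,0,0,0,0,0,255]])

```text
time: 16.82
position: [0.6141, -0.1753, 0.2487]
ee_rot: [-130.6, 90.0, -146.6]
ft_force: [-4.6, 1.5, 3.5]
finger_gap: 0.221
```

Call:
arm_command(plan=[[0,0,0,-0.02,0,-0.03,255],[0,0,0,0,0,0,255],[0,0,0,0,0,0,255]])

```text
time: 17.07
position: [0.6139, -0.1752, 0.2488]
ee_rot: [-6.3, 90.0, -22.3]
ft_force: [-2.1, -0.3, 1.0]
finger_gap: 0.224
```

```bash
python3 - <<'E'
from ov import *
show("side","s19.png",(345,185,425,285),6)
show("side","s19.png",(345,185,425,285),6)
E
```

```text
TCP in hook mm: [-98.8  -0.3  28.8] loop pt z rel axis 0.3 yhead 73.98 F hook axes [-0.8   0.01  0.74] M [0.   0.28 0.01] t 17.12 gap 0.221
TCP in hook mm: [-98.8  -0.3  28.8] loop pt z rel axis 0.3 yhead 73.98 F hook axes [-1.21 -0.61  0.22] M [ 0.02  0.27 -0.03] t 17.17 gap 0.224
```

Call:
arm_command(plan=[[0,0,0,0,0,0.02,255],[0,0,0,0,0,0,255],[0,0,0,0,0,0,255]])

```text
time: 17.42
position: [0.614, -0.1753, 0.2488]
ee_rot: [-148.2, 90.0, -164.3]
ft_force: [-1.6, 0.4, -0.5]
finger_gap: 0.219
```

Call:
arm_command(plan=[[0,0,0,0,0,0,100],[0,0,0,0,0,0,100],[0,0,0,0,0,0,100],[0,0,0,0,0,0,100],[0,0,0,0,0,0,100],[0,0,0,0,0,0,100]])

```text
time: 17.92
position: [0.6142, -0.1752, 0.249]
ee_rot: [3.8, 90.0, -12.3]
ft_force: [0.1, -0.6, -0.0]
finger_gap: 0.613
```

```bash
python3 - <<'E'
from ov import *
show("side","s20.png",(345,185,425,285),6)
c=capture("wrist");save(c["img"],"w20.png")
E
```

```text
TCP in hook mm: [-98.6  -0.2  29. ] loop pt z rel axis 0.5 yhead 73.98 F hook axes [-0.27  0.57  0.23] M [ 0.03 -0.04  0.05] t 17.97 gap 0.607
```

View pics/s20.png

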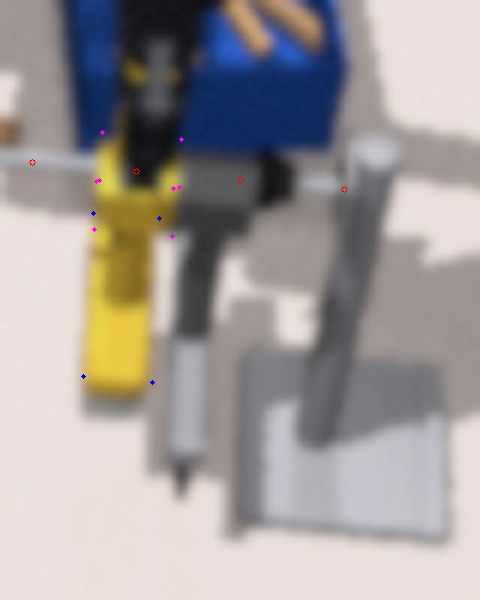

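View pics/w20.png

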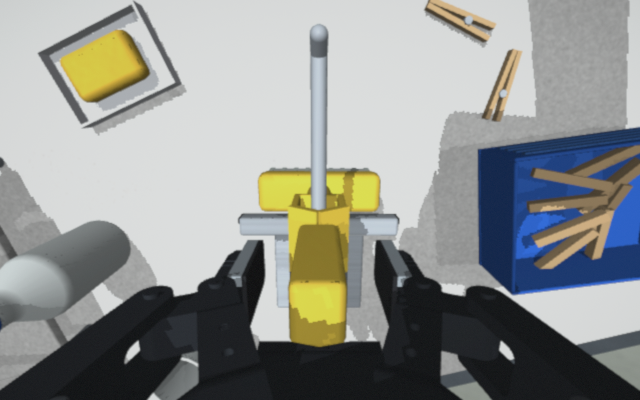

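Call:
arm_command(plan=[[0,0,0,-0.3,0,0,100],[0,0,0,-0.6,0,0,100],[0,0,0,-0.8,0,0,100],[0,0,0,-0.8,0,0,100],[0,0,0,-0.8,0,0,100],[0,0,0,-0.8,0,0,100],[0,0,0,-0.8,0,-0.8,100],[0,0,0,-0.4,0,-0.8,100],[0,0,0,0,0,-0.8,100],[0,0,0,0,0,0,100]])

```text
time: 18.85
position: [0.5536, -0.1577, 0.3841]
ee_rot: [-8.5, 89.9, -24.5]
ft_force: [-0.5, -0.6, -0.8]
finger_gap: 0.61
```

Call:
arm_command(plan=[[0,0,0,0,0,-0.8,100],[0,0,0,0,0,-0.8,100],[0,0,0,0,0,-0.8,100],[0,0,0,0,0,-0.5,100],[0,0,0,0,0,0,100],[0,0,0,0,0,0,100],[0,0,0,0,0,0,100]])

```text
time: 19.43
position: [0.4879, -0.139, 0.3816]
ee_rot: [-2.9, 89.9, -18.9]
ft_force: [0.4, -0.2, -0.2]
finger_gap: 0.61
```

```bash
python3 - <<'E'
from ov import *
show("side","s21.png",(335,185,425,285),6,False)
show("top","t21.png",(330,110,410,210),6,False)
c=capture("wrist");save(c["img"],"w21.png")
E
```

```text
(no output)
```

View pics/s21.png

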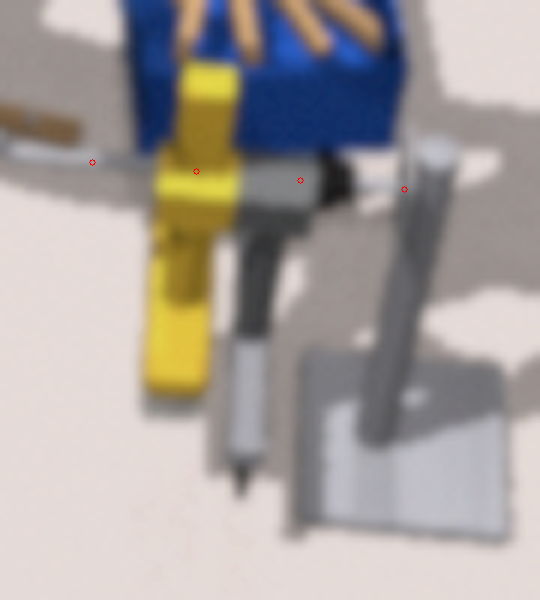

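View pics/t21.png

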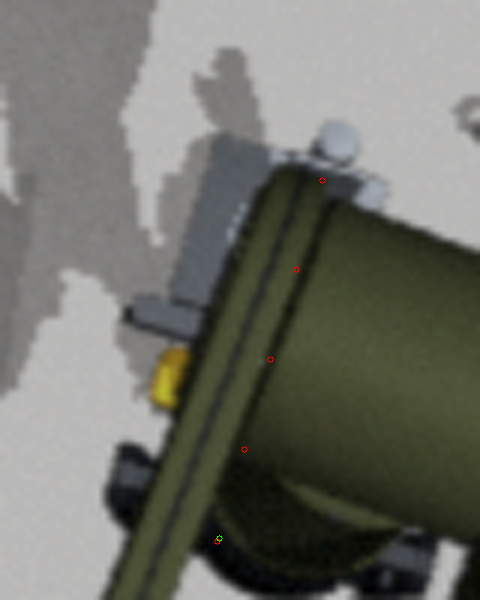

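View pics/w21.png

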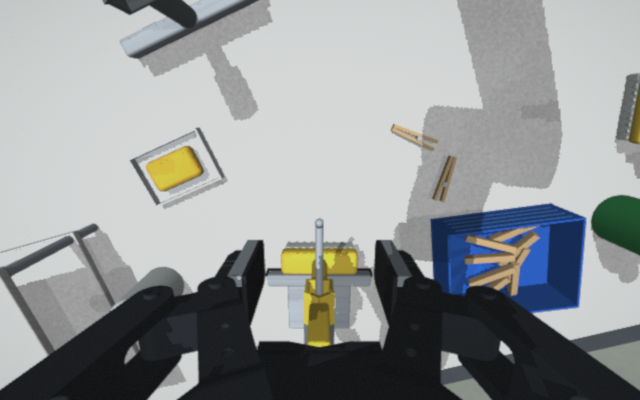

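```bash
python3 - <<'E'
from ov import *
c=capture("side"); im=c["img"]
a=np.clip(im.astype(float)*1.6,0,255).astype(np.uint8)
save(a,"s22.png",(355,200,405,230),15)
for r in(211,213,215,217): print(r,[int(x) for x in im[r,360:402].sum(1)//3], )
print([tuple(int(q) for q in x) for x in im[215,370:396]])
E
```

```text
211 [81, 84, 84, 77, 69, 70, 74, 75, 77, 76, 76, 76, 75, 74, 70, 63, 55, 55, 58, 58, 61, 62, 66, 67, 67, 67, 66, 56, 39, 29, 35, 56, 81, 106, 131, 144, 148, 148, 149, 150, 148, 130]
213 [90, 97, 100, 97, 93, 90, 90, 89, 88, 91, 91, 91, 95, 98, 98, 94, 90, 89, 92, 93, 94, 95, 95, 96, 94, 95, 91, 81, 57, 33, 25, 28, 39, 71, 113, 146, 159, 162, 163, 160, 147, 118]
215 [102, 115, 126, 128, 129, 129, 127, 126, 125, 125, 126, 125, 126, 125, 117, 108, 102, 101, 101, 102, 102, 102, 102, 102, 102, 101, 97, 84, 57, 32, 24, 26, 30, 57, 98, 128, 140, 145, 147, 146, 138, 116]
217 [94, 100, 106, 107, 108, 111, 113, 116, 118, 121, 124, 122, 123, 120, 109, 99, 96, 96, 96, 98, 99, 100, 100, 100, 100, 100, 95, 77, 49, 26, 21, 25, 32, 55, 87, 111, 127, 140, 146, 142, 122, 97]
[(54, 157, 168), (54, 156, 166), (56, 157, 167), (62, 153, 162), (77, 135, 141), (93, 115, 117), (101, 103, 104), (103, 101, 100), (103, 101, 101), (103, 102, 101), (104, 102, 101), (103, 102, 102), (103, 102, 101), (104, 102, 102), (103, 102, 101), (102, 101, 100), (99, 97, 97), (85, 84, 83), (58, 57, 57), (32, 32, 32), (25, 24, 25), (26, 26, 26), (30, 30, 32), (58, 57, 58), (99, 97, 98), (129, 127, 129)]
```

View pics/s22.png

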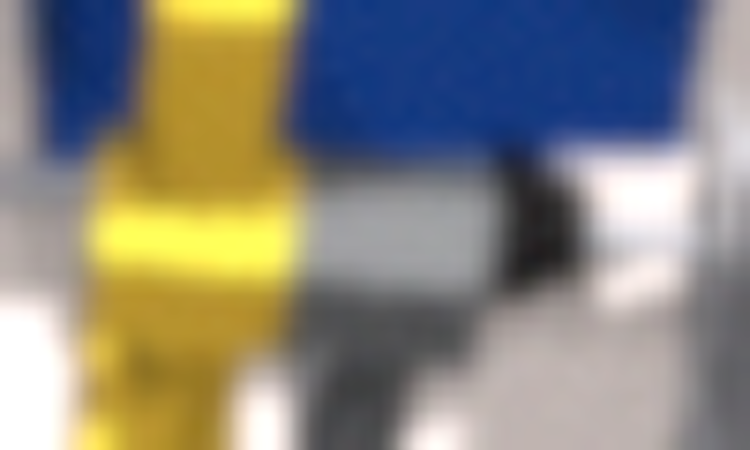

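```bash
python3 - <<'E'
from rig import *
print(hand_in())
E
```

```text
the job is handed in; nothing more can be done
None
```

The job is handed in, at about 19.5 s of the 64 s. The brush hangs by its loop on the hook, and the squeegee sits between it and the rubber stop.

**What I did**
- **Grasp and threading:** I gripped the nearest brush by its tab, carried it over and threaded its loop over the hook tip. No contact force showed while threading.
- **Push:** With the brush's weight carried, I pushed the squeegee onto the stop to about 11.5 N along the rod.
- **Release:** I eased the push to about 2 N, lowered the brush until the rod took it, let go and backed off.
- **Hook load:** When I felt for the rod, the brush pressed on it with about 11–12 N for a moment, under the 20 N limit.

**Last checks**
- **Contact:** In the final side view the brush loop meets the squeegee loop, and the squeegee loop meets the rubber stop, with no visible gap at either. One pixel there is roughly 3 mm.
- **Robot clear:** The wrist force is about zero and the gripper is clear.
- **Other things on the shelf:** In the last wrist view, the soap dish, basket, pegs and large squeegee look untouched. I did not measure them.

**Not confirmed**
- **Final pressing force:** Once the push eased, the loops moved back about 4 mm, about what the compressed rubber should spring back. I could not measure how hard the squeegee still presses on the stop.
- **Top view:** The arm blocked the top camera, so it could not confirm the final contact.

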